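# Drive the lid plugs and close the brush boxes

### The job

Get the brush-box lids ready for filling: lay each olive lid on the arbor press's wooden worktable, slide it until its raised wooden plug is right under the punch, and push the lever down to its stop so that the plug goes fully home below the face. Then set each lid on a box of its own, seated on the rim all round and level, with the boxes standing on the bench and the lever left up. Leave the filler tub, the squeeze bottle and the baluster where they are.

Things in the scene. Friction and masses are not known exactly. Their poses are not given: they have to be found in the camera images.
- press: Grey bench arbor press, fixed. Origin on the bench straight below the punch; z up, +x from the punch back to the column, +y to the open side where work is slid in. Head: 56 mm wide (y -28 to +28), front at x -30, underside 165 and top 250 mm above the bench (ram up to 285 mm). Column: x +87 to +137, same width. It is turned a little from start to start.
- worktable (a point): Middle of the top of the wooden worktable bolted to the press: flat and level, 55 mm above the bench, 140 mm along the press's x and 250 mm along its y (in the press frame x -65 to +75, y -75 to +175 mm), with its long +y end open on three sides.
- punch_tip (a point): Centre of the flat end of the steel punch (8 mm diameter, 35 mm long, under the ram), pointing straight down; at rest 40 mm above the worktable. It only moves up and down: 22 mm down per rad of lever.
- lever_grip (a point): Middle of the lever's black cross grip: round bar 24 mm thick, 80 mm long, parallel to the press's y, at press y -56. It swings in the press's x-z plane with radius 150 mm about an axis at press x +20, height 205 mm; at rest it is out towards press -x, 35 deg above level.
- lever (a joint): Lever angle (rad): 0 = up, at rest; grows as the grip is pushed down, to its stop at 1.16 (grip 31 deg below level). A spring raises it when let go. Pushing takes about 2 N at the grip at first, 6 N low down, and about 5 N more while a plug is driven.
- lidA: Loose olive wooden lid (0.13 kg), may be absent. Board 160 (its x) x 64 (y) x 14 mm over a centred 138 x 40 x 6 mm locating strip on which it lies. Origin at the centre of the strip's underside, z up; the board spans heights 6 to 20 mm. Plug on the centre line, 38 mm from the centre towards +x; a flat cream spot (old, filled plug) as far towards -x.
- lidA_plug (a point): Centre of the top of the round wooden plug (16 mm diameter) in lidA: at first 6 mm proud of the board, fully home 4 mm below its face in a 17 mm bore.
- plugA (a joint): How far the plug of lidA has been driven down (m): 0 = 6 mm proud, 0.010 = fully home on the bottom of the bore. It sticks where it is left; driving it takes 30 N.
- lidB: Loose olive wooden lid (0.13 kg), may be absent. Board 160 (its x) x 64 (y) x 14 mm over a centred 138 x 40 x 6 mm locating strip on which it lies. Origin at the centre of the strip's underside, z up; the board spans heights 6 to 20 mm. Plug on the centre line, 38 mm from the centre towards +x; a flat cream spot (old, filled plug) as far towards -x.
- lidB_plug (a point): Centre of the top of the round wooden plug (16 mm diameter) in lidB: at first 6 mm proud of the board, fully home 4 mm below its face in a 17 mm bore.
- plugB (a joint): How far the plug of lidB has been driven down (m): 0 = 6 mm proud, 0.010 = fully home on the bottom of the bore. It sticks where it is left; driving it takes 30 N.
- lidC: Loose olive wooden lid (0.13 kg), may be absent. Board 160 (its x) x 64 (y) x 14 mm over a centred 138 x 40 x 6 mm locating strip on which it lies. Origin at the centre of the strip's underside, z up; the board spans heights 6 to 20 mm. Plug on the centre line, 38 mm from the centre towards +x; a flat cream spot (old, filled plug) as far towards -x.
- lidC_plug (a point): Centre of the top of the round wooden plug (16 mm diameter) in lidC: at first 6 mm proud of the board, fully home 4 mm below its face in a 17 mm bore.
- plugC (a joint): How far the plug of lidC has been driven down (m): 0 = 6 mm proud, 0.010 = fully home on the bottom of the bore. It sticks where it is left; driving it takes 30 N.
- boxA: Loose open wooden brush box (0.3 kg), outside 156 (its x) x 58 (y) x 45 mm high, walls 6 mm (mouth 144 x 46 mm), brushes on its floor. Origin at the centre of its underside, z up. Any lid fits any box, either way round: strip in the mouth with 3 mm to spare a side, board on the rim, the lid's origin then 39 mm above the box's.
- boxB: Loose open wooden brush box (0.3 kg), outside 156 (its x) x 58 (y) x 45 mm high, walls 6 mm (mouth 144 x 46 mm), brushes on its floor. Origin at the centre of its underside, z up. Any lid fits any box, either way round: strip in the mouth with 3 mm to spare a side, board on the rim, the lid's origin then 39 mm above the box's.
- boxC: Loose open wooden brush box (0.3 kg), outside 156 (its x) x 58 (y) x 45 mm high, walls 6 mm (mouth 144 x 46 mm), brushes on its floor. Origin at the centre of its underside, z up. Any lid fits any box, either way round: strip in the mouth with 3 mm to spare a side, board on the rim, the lid's origin then 39 mm above the box's.
- tub: Bystander: round white filler tub, 96 mm diameter, 95 mm high, origin at the centre of its underside.
- squeezer: Bystander: olive squeeze bottle, 64 mm diameter, 150 mm high, origin at the centre of its underside.
- baluster: Bystander: pale turned baluster standing upright, 64 mm diameter, 195 mm high, origin at the centre of its underside.
Things that resemble listed ones, but are neither listed nor needed, are in the scene too. Leave any black or yellow look-alike of the lidA alone.

How it is judged:
By the outcome, as a careful person would: the job done as asked, in the order asked, and still so for the second after the job is handed in, with the robot touching nothing.
Of lidA, lidB, lidC only 2 to 3 are there at a start; the rules pass over those that are not, and their reading is None.
At some moment in a run one of lidA, lidB, lidC, boxA, boxB, boxC may be knocked a few centimetres aside while the robot is not near it.
Once in a run the grip may slacken for a moment while it holds something.
It also fails if it takes over 210 s, if anything falls off the work surface, if the arm or the gripper's body presses on something with over 40 N, if the wrist force passes 120 N, or if a joint passes its speed limit or range.

### The arm

A 6-joint arm with a two-finger parallel gripper is mounted at the origin on the work surface. World frame = base frame: x ahead of the robot, y to its left, z up, the work surface at z = 0. Lengths are in m, angles in rad, forces in N, time in s.
With the tool pointing down it reaches from about 0.275 to 0.825 m from the base axis. Payload 4.9 kg.
Tool frame: the origin (TCP) lies midway between the tips of the shut fingers; the grasp point (between the pads) lies 19 mm behind it (grip_point_offset is the distance from the TCP to the grasp point, in m); z points along the fingers, y is the line along which they close (so a half turn about z gives the same grasp; the last joint's range is limited). The gripper opens to 85 mm and grips with 20 to 120 N. Pads are 22 mm wide; open, the fingers measure 114 mm over their backs; the gripper's body (76 mm by 85 mm) begins 54 mm behind the grasp point. The pads swing forward as they close: fully open they stand 13 mm farther back than shut.
Start: joints at [-0.134, 0.326, -0.193, 1.052, 0, 1.437], TCP at [0.55, 0, 0.231] pointing down, gripper open.
Joint ranges: [-2.65, 2.65], [-0.97, 1.79], [-1.3, 1.35], [-1.93, 2.1], [-1.47, 1.37], [-3.14, 3.14]. Speed limits (rad/s): [2.57, 2.57, 3.14, 3.14, 3.14, 3.14].

### API

Orientations are given as a rotation vector (axis times angle).
In Python, from cell import * gives the robot as it stands. Calls block until the motion is done:
- movep(position, orientation): joint-space move of the TCP to a pose.
- move_l(position, velocity=0.15, rot=None, until_force=None): straight line of the TCP; rot=None keeps the orientation; velocity is the mean speed in m/s. With until_force (N) it stops when the force on the tool has changed by that much, and returns True; else False.
- set_joints(angles): joint-space move.
- let_go() and grab(newtons=None): open the fingers fully, or close them until they stop; newtons is the grip in N (None keeps the last).
- sleep(seconds).
- ik(position, orientation): joint angles nearest the present ones, or None.
- get_state(): the state.
- grab_frame(name): name is "scene" or "side" or "wrist"; returns a dict with "img" (384x512x3 uint8, red, green, blue), "fx", "fy", "cx", "cy" (pixels), "cam_to_world" (4x4, takes a point from camera to world coordinates); the wrist camera has in their place "T_tool_cam" (4x4, takes a point from camera to tool coordinates, whose origin is the TCP and whose axes are the flange's). Camera axes: x right, y down, z forward; pixel columns grow to the right and rows downward; lengths in m; the calibration is good to about 2 mm. A picture is of the moment at which its call begins: read the wrist's pose just before it. There is no depth.
A pose or a line that the arm cannot do raises MotionError and nothing moves.
- sign_off(): hands the job in; it is judged then, once.
Trained networks look in the newest picture that a camera, given by its name, has taken for a name from the list of things; names that differ only in an ending like _2 or _b are one class to them, and where a whole thing is asked for, a point or a joint stands for the part that bears it (a point fixed in the world has none). Each returns a list of dicts, best first, with "score" (0 to 1); they miss things now and then, are a little off and sometimes report something else, mostly with a low value. They report only what shows in the picture. A call takes as long as a camera call. They do not tell look-alikes from the thing itself.
- spot_in(camera, name): "centre" ([column, row] in pixels, amid what is visible of it).
- silhouettes(camera, name): "mask" (384x512 bool, what is visible of it) and "centre" ([column, row] in pixels, amid what is visible of it).
- tip_of(camera, name): "centre" ([column, row] in pixels: a listed point, or the origin of a listed thing).
The state is a dict: "clock": time; "q": joint angles; "joint_velocities": joint speeds; "tau": joint torques, N m; "position": TCP position; "eef_rot": TCP orientation; "contact_force": force on the tool from outside, world axes, zero at the start; "wrist_torque": the same for the moment, N m; "finger_gap": opening from 0.0 (shut) to 1.0 (fully open); "grasp_force": force on a finger pad.
Only numpy, scipy, OpenCV 4.12 (cv2) and the standard library are available. Lean on these libraries where they do the work, as an engineer would, in place of code of your own. Each camera call takes 0.05 s, during which the arm holds its last target. There are 200 camera calls.

## Working session

There is one attempt and no reset: what is moved stays moved. The work goes in short steps, each a Python script; the robot and the scene stay as the last script left them, time stands still between calls to the robot, and variables do not carry over. Pictures are saved under pics/ and viewed, at most 14 in all, crops included, and the job is handed in when it is done.

```bash
ls; mkdir -p pics
python3 - <<'E'
from cell import *
import cv2,numpy as np
ims=[]
for c in("scene","side"):
    f=grab_frame(c); cv2.imwrite(f"pics/{c}0.png",cv2.resize(f["img"][:,:,::-1],(800,600),interpolation=cv2.INTER_CUBIC))
    print(c,f["fx"],f["cx"],f["cy"],np.round(f["cam_to_world"],3).tolist())
    for n in("lidA","lidA_plug","boxA","press","worktable","punch_tip","lever_grip","tub","squeezer","baluster"):
        print(n,[(np.round(d["centre"]).tolist(),round(d["score"],2)) for d in tip_of(c,n)])
print(get_state())
E
```

```text
pics
scene 479.7851089902346 258.9450175886248 185.3602166454417 [[-0.565, 0.676, -0.474, 1.22], [0.825, 0.453, -0.337, 0.493], [-0.013, -0.581, -0.814, 1.408], [0.0, 0.0, 0.0, 1.0]]
lidA [([282.0, 223.0], 0.81), ([238.0, 133.0], 0.78), ([254.0, 170.0], 0.65)]
lidA_plug [([277.0, 222.0], 0.45)]
boxA [([244.0, 256.0], 0.84)]
press [([252.0, 314.0], 0.7), ([193.0, 195.0], 0.55), ([369.0, 244.0], 0.51)]
worktable [([201.0, 190.0], 0.89)]
punch_tip [([190.0, 172.0], 0.61), ([386.0, 281.0], 0.21)]
lever_grip [([370.0, 244.0], 0.7), ([190.0, 114.0], 0.64)]
tub [([251.0, 314.0], 0.93), ([187.0, 174.0], 0.17)]
squeezer [([172.0, 144.0], 0.72)]
baluster [([142.0, 164.0], 0.63)]
side 351.17768133814013 253.48477131084138 191.52271339791864 [[-0.898, -0.35, 0.267, 0.162], [-0.44, 0.701, -0.562, 0.729], [0.009, -0.622, -0.783, 1.214], [0.0, 0.0, 0.0, 1.0]]
lidA [([252.0, 237.0], 0.97), ([342.0, 193.0], 0.86), ([298.0, 212.0], 0.76), ([302.0, 124.0], 0.2)]
lidA_plug []
boxA [([219.0, 213.0], 0.93), ([302.0, 124.0], 0.57)]
press [([270.0, 176.0], 0.92)]
worktable []
punch_tip [([270.0, 176.0], 0.6
[... 228 characters left out ...]
array([-1.34182584e-01,  3.26178905e-01, -1.92581981e-01,  1.05202292e+00,
        3.91592212e-06,  1.43658304e+00]), 'joint_velocities': array([-1.48001701e-03, -1.04853290e-04, -5.36874336e-04,  2.02878570e-03,
       -3.51855287e-04, -1.08967860e-05]), 'tau': array([ 2.23093360e-05, -4.43339610e+01,  2.62762374e+01,  1.03706810e-03,
        2.92915900e-05,  5.71235560e-06]), 'position': array([5.50018933e-01, 1.96747534e-05, 2.31299188e-01]), 'eef_rot': array([2.22140200e+00, 2.22147021e+00, 1.68162058e-05]), 'contact_force': array([-0.39137166, -0.84512156,  0.1453633 ]), 'wrist_torque': array([ 0.01092222, -0.03199549, -0.0014903 ]), 'grasp_force': 0.0, 'finger_gap': 0.9978729812363977}
```

View pics/scene0.png

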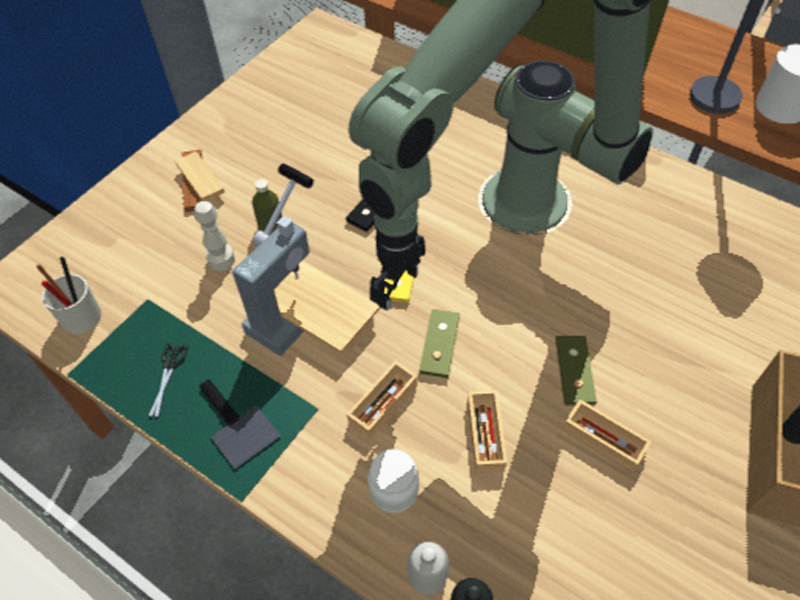

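View pics/side0.png

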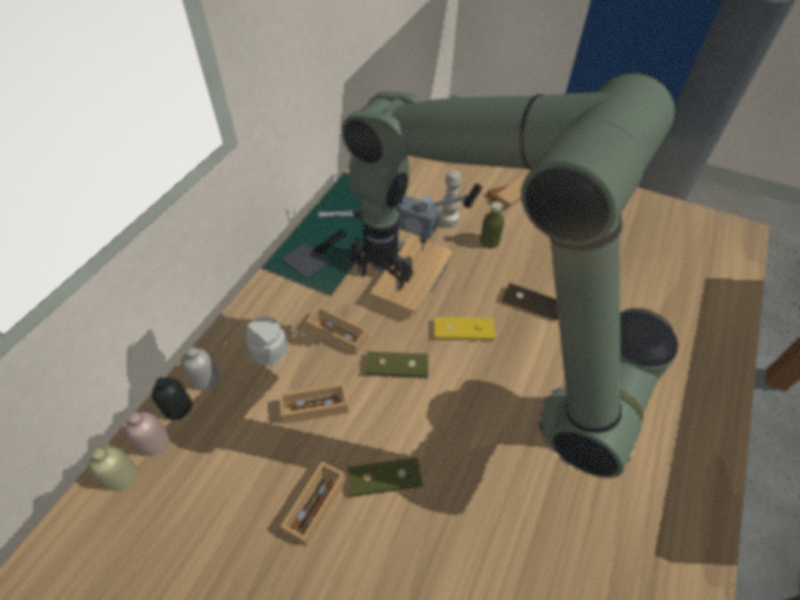

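Olive lids are at scene800 (440,343) and (576,370). The look-alikes are yellow (400,287) and black (360,215), so I leave those. Boxes are at (382,397), (487,427) and (607,432), and the press is at (270,290). Next step: rough localisation plus wrist views.

```bash
cat > h.py <<'E'
from cell import *
import cv2,numpy as np
from scipy.spatial.transform import Rotation as R
def cam(name,frame=None,T=None):
    st=get_state(); f=grab_frame(name)
    if name=="wrist":
        Tt=np.eye(4);Tt[:3,:3]=R.from_rotvec(st["eef_rot"]).as_matrix();Tt[:3,3]=st["position"]
        f["cam_to_world"]=Tt@np.array(f["T_tool_cam"])
    f["cam_to_world"]=np.array(f["cam_to_world"]);return f
def plane(f,uv,z):
    uv=np.atleast_2d(np.asarray(uv,float));M=f["cam_to_world"]
    d=np.c_[(uv[:,0]-f["cx"])/f["fx"],(uv[:,1]-f["cy"])/f["fy"],np.ones(len(uv))]@M[:3,:3].T
    return M[:3,3]+d*((z-M[2,3])/d[:,2])[:,None]
def proj(f,P):
    M=f["cam_to_world"];p=(np.atleast_2d(P)-M[:3,3])@M[:3,:3]
    return np.c_[p[:,0]/p[:,2]*f["fx"]+f["cx"],p[:,1]/p[:,2]*f["fy"]+f["cy"]]
def down(yaw):  # tool z down, tool y axis (closing line) at world angle yaw
    y=np.array([np.cos(yaw),np.sin(yaw),0]);z=np.array([0,0,-1.]);x=np.cross(y,z)
    return R.from_matrix(np.c_[x,y,z]).as_rotvec()
def save(f,n,size=(800,600)):
    cv2.imwrite(f"pics/{n}.png",cv2.resize(f["img"][:,:,::-1],size,interpolation=cv2.INTER_CUBIC))
E
python3 - <<'E'
from h import *
f=cam("scene")
for n,uv,z in[("lid1",(282,220),.02),("lid2",(368,237),.02),("box1",(244,254),.045),("box2",(312,273),.045),("box3",(388,277),.045),("yel",(256,184),.02),("wt",(201,190),.055),("punch",(190,172),.095),("grip",(190,114),.291),("tub",(251,314),0),("sq",(172,144),0),("bal",(142,170),0),("mat",(176,302),0)]:
    print(n,np.round(plane(f,uv,z)[0],3))
f=cam("wrist");print(np.round(f["T_tool_cam"],3).tolist(),f["fx"],f["cx"],f["cy"])
for x,y,z,yaw in[(.5,.1,.45,0),(.5,.1,.45,np.pi/2),(.55,.1,.4,np.pi/2),(.55,.15,.4,np.pi/2),(.5,-.3,.45,np.pi/2),(.5,-.3,.45,0),(.6,-.1,.45,np.pi/2)]:
    q=ik([x,y,z],down(yaw));print(x,y,z,yaw,None if q is None else np.round(q,2))
E
```

```text
lid1 [0.487 0.064 0.02 ]
lid2 [0.384 0.334 0.02 ]
box1 [0.673 0.04  0.045]
box2 [0.609 0.252 0.045]
box3 [0.491 0.451 0.045]
yel [ 0.413 -0.094  0.02 ]
wt [ 0.56  -0.223  0.055]
punch [ 0.541 -0.28   0.095]
grip [ 0.461 -0.313  0.291]
tub [0.808 0.16  0.   ]
sq [ 0.425 -0.48   0.   ]
bal [ 0.584 -0.49   0.   ]
mat [ 0.907 -0.053  0.   ]
[[-0.001, -0.948, -0.32, 0.083], [1.0, -0.001, -0.0, 0.001], [-0.0, -0.32, 0.948, -0.141], [0.0, 0.0, 0.0, 1.0]] 339.1913159905069 255.01382771610537 189.89292837906618
0.5 0.1 0.45 0 [0.05 0.21 0.2  1.56 0.   1.62]
0.5 0.1 0.45 1.5707963267948966 [0.05 0.21 0.2  1.56 0.   0.05]
0.55 0.1 0.4 1.5707963267948966 [0.05 0.3  0.19 1.47 0.   0.05]
0.55 0.15 0.4 1.5707963267948966 [0.14 0.32 0.22 1.47 0.   0.14]
0.5 -0.3 0.45 1.5707963267948966 [-0.67  0.37  0.41  1.62  0.   -0.67]
0.5 -0.3 0.45 0 [-0.67  0.37  0.41  1.62  0.    0.9 ]
0.6 -0.1 0.45 1.5707963267948966 [-0.29  0.43  0.5   1.65  0.   -0.29]
```

```bash
cat >> h.py <<'E'
from scipy.optimize import minimize
LID=np.array([[sx*.080,sy*.032,z] for sx in(-1,1) for sy in(-1,1) for z in(.006,.020)])
BOX=np.array([[sx*.078,sy*.029,z] for sx in(-1,1) for sy in(-1,1) for z in(0,.045)])
def fit(f,mask,model,z0=0.,top=.02,hull=True):
    """pose (x,y,yaw) of a convex model standing at height z0 from mask; returns pose, IoU"""
    c=cv2.findContours(mask.astype(np.uint8),cv2.RETR_EXTERNAL,cv2.CHAIN_APPROX_NONE)[0]
    c=max(c,key=cv2.contourArea)
    if hull: c=cv2.convexHull(c)
    W=plane(f,c[:,0],z0+top)[:,:2]; (cx,cy),(w,h),a=cv2.minAreaRect((W*1000).astype(np.float32))
    a=np.radians(a+(90 if h>w else 0)); S=4
    lo=c[:,0].min(0)-25; sz=c[:,0].max(0)+25-lo
    m=np.zeros((sz[1]*S,sz[0]*S),np.uint8);cv2.fillPoly(m,[((c[:,0]+.5-lo)*S).astype(np.int32)],1)
    def iou(p):
        cs,sn=np.cos(p[2]),np.sin(p[2]);P=model@np.array([[cs,sn,0],[-sn,cs,0],[0,0,1]])+[p[0],p[1],z0]
        h=cv2.convexHull(((proj(f,P)+.5-lo)*S).astype(np.float32)).astype(np.int32)
        q=np.zeros_like(m);cv2.fillPoly(q,[h],1);return -(m&q).sum()/(m|q).sum()
    x0=np.array([cx/1000,cy/1000,a])
    r=minimize(iou,x0,method="Nelder-Mead",options=dict(initial_simplex=x0+np.array([[0,0,0],[.01,0,0],[0,.01,0],[0,0,.1]]),xatol=1e-4,fatol=1e-4))
    return r.x,-r.fun
def find(f,camname,name,model,z0=0.,top=.02):
    out=[]
    for d in silhouettes(camname,name):
        if d["score"]<.3 or d["mask"].sum()<150: continue
        p,i=fit(f,d["mask"],model,z0,top); col=np.median(f["img"][d["mask"]],axis=0)
        out.append((p,i,d["score"],col))
    return out
def show(L):
    for p,i,s,c in L: print("  ",np.round(p,3),"iou %.2f sc %.2f"%(i,s),c)
E
python3 - <<'E'
from h import *
for k,(x,y) in enumerate([(.45,.3),(.5,.0),(.45,-.25)]):
    movep([x,y,.45],down(np.pi/2)); f=cam("wrist"); save(f,f"w{k}"); print(k,get_state()["clock"])
    print(" lid");show(find(f,"wrist","lidA",LID,0,.02))
    print(" box");show(find(f,"wrist","boxA",BOX,0,.045))
    for n,z in(("lidA_plug",.026),("worktable",.055),("punch_tip",.095),("lever_grip",.291),("press",0)):
        print(n,[(np.round(d["centre"]).tolist(),np.round(plane(f,d["centre"],z)[0][:2],3).tolist(),round(d["score"],2)) for d in tip_of("wrist",n)])
E
```

```text
0 2.6833
 lid
   [0.481 0.156 0.004] iou -0.00 sc 0.79 [69. 74. 42.]
   [ 0.374 -0.045  3.048] iou -191959624896818.28 sc 0.73 [196. 174.  62.]
   [0.679 0.24  3.201] iou -0.00 sc 0.35 [185. 186. 185.]
 box
   [0.618 0.119 3.092] iou -0.00 sc 0.68 [85. 69. 50.]
lidA_plug [([123.0, 164.0], [0.512, 0.074], 0.42)]
worktable []
punch_tip []
lever_grip []
press [([287.0, 102.0], [0.411, 0.354], 0.29)]
1 4.25
 lid
   [ 0.513  0.17  -0.44 ] iou -0.00 sc 0.94 [69. 75. 43.]
   [ 0.301 -0.075  0.795] iou -0.00 sc 0.64 [197. 174.  64.]
   [ 0.644 -0.324  2.211] iou -39757370579761.55 sc 0.33 [ 94. 103. 100.]
 box
   [0.616 0.111 3.23 ] iou -0.00 sc 0.86 [140. 114.  82.]
lidA_plug [([295.0, 136.0], [0.514, 0.069], 0.54), ([160.0, 16.0], [0.334, -0.14], 0.4)]
worktable [([117.0, 172.0], [0.568, -0.225], 0.81)]
punch_tip [([80.0, 172.0], [0.558, -0.263], 0.8)]
lever_grip [([479.0, 69.0], [0.413, 0.189], 0.2)]
press [([104.0, 160.0], [0.561, -0.268], 0.65), ([81.0, 170.0], [0.58, -0.313], 0.22)]
2 5.65
 lid
   [ 0.322 -0.057  0.433] iou -0.00 sc 0.76 [202. 180.  66.]
   [ 0.536 -0.024  0.594] iou -0.00 sc 0.71 [69. 74. 42.]
   [ 0.315 -0.299  1.576] iou -231516153438961.03 sc 0.55 [19. 20. 21.]
 box
   [ 0.676 -0.05   3.304] iou -0.00 sc 0.95 [125.  95.  68.]
lidA_plug [([441.0, 162.0], [0.51, 0.07], 0.61), ([323.0, 49.0], [0.33, -0.144], 0.55)]
worktable [([268.0, 196.0], [0.561, -0.226], 0.87)]
punch_tip []
lever_grip [([177.0, 178.0], [0.458, -0.321], 0.86)]
press [([244.0, 184.0], [0.557, -0.268], 0.95)]h.py:37: RuntimeWarning: overflow encountered in scalar negative
  q=np.zeros_like(m);cv2.fillPoly(q,[h],1);return -(m&q).sum()/(m|q).sum()
```

View pics/w1.png

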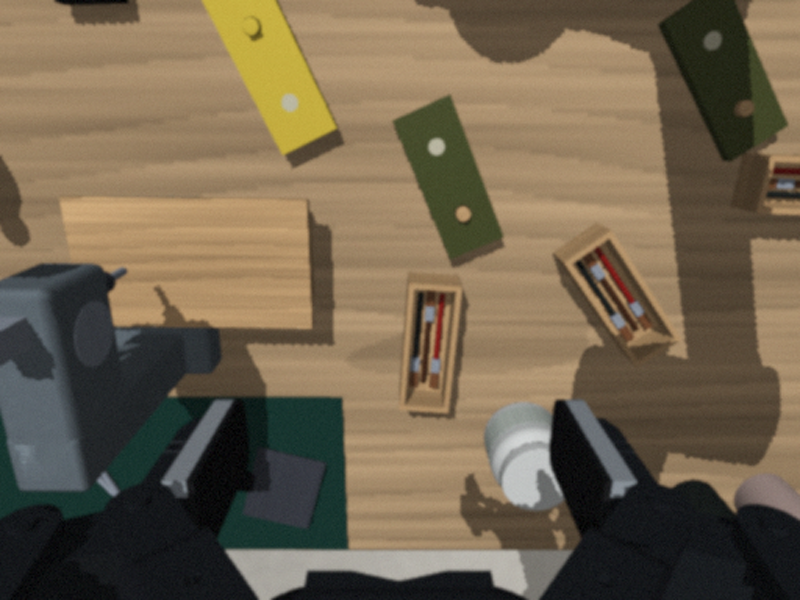

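```bash
sed -i 's/return -(m&q).sum()\/(m|q).sum()/return -float((m\&q).sum())\/float((m|q).sum())/' h.py
cat >> h.py <<'E'
def look(x,y,z=.30,yaw=np.pi/2):
    h=z+.141; o=.083-.338*h; a=yaw+np.pi/2
    movep([x-o*np.cos(a)*1,y-o*np.sin(a),z],down(yaw)); sleep(.15); return cam("wrist")
E
python3 - <<'E'
from h import *
def sc(n,f,kind):
    print(n,kind);
    show(find(f,"wrist",kind,LID if kind=="lidA" else BOX,0,.02 if kind=="lidA" else .045))
    if kind=="lidA": print("  plug",[(np.round(plane(f,d["centre"],.026)[0][:2],3).tolist(),round(d["score"],2)) for d in tip_of("wrist","lidA_plug")])
f=look(.40,.34);save(f,"l2",(512,384));sc("lid2",f,"lidA")
f=look(.49,.43);sc("b3",f,"boxA")
f=look(.61,.25);sc("b2",f,"boxA")
f=look(.67,.04);sc("b1",f,"boxA")
f=look(.49,.06);sc("lid1",f,"lidA"); a=f["img"]
f=look(.56,-.2,.32);save(f,"wt");np.savez("wt.npz",**{k:f[k] for k in("img","fx","fy","cx","cy","cam_to_world")})
for n,z in(("worktable",.055),("punch_tip",.095),("lever_grip",.291)):
        print(n,[(np.round(d["centre"]).tolist(),np.round(plane(f,d["centre"],z)[0][:2],3).tolist(),round(d["score"],2)) for d in tip_of("wrist",n)])
print(get_state()["clock"])
E
```

```text
lid2 lidA
   [0.48  0.058 0.406] iou 0.99 sc 0.61 [70. 75. 42.]
  plug [([0.51, 0.072], 0.46)]
b3 boxA
   [0.641 0.106 2.906] iou 0.25 sc 0.82 [72. 58. 42.]
b2 boxA
   [0.665 0.038 3.077] iou 0.95 sc 0.56 [84. 68. 49.]
b1 boxA
   [0.666 0.037 3.075] iou 0.98 sc 0.74 [136. 111.  80.]
lid1 lidA
   [0.48  0.057 0.405] iou 0.99 sc 0.83 [59. 64. 36.]
   [ 0.368 -0.123  0.437] iou 0.99 sc 0.64 [175. 154.  54.]
  plug [([0.331, -0.14], 0.76), ([0.51, 0.071], 0.62)]
worktable [([235.0, 205.0], [0.563, -0.223], 0.88)]
punch_tip [([198.0, 213.0], [0.558, -0.264], 0.73)]
lever_grip [([20.0, 177.0], [0.456, -0.32], 0.98)]
14.0333
```

View pics/wt.png

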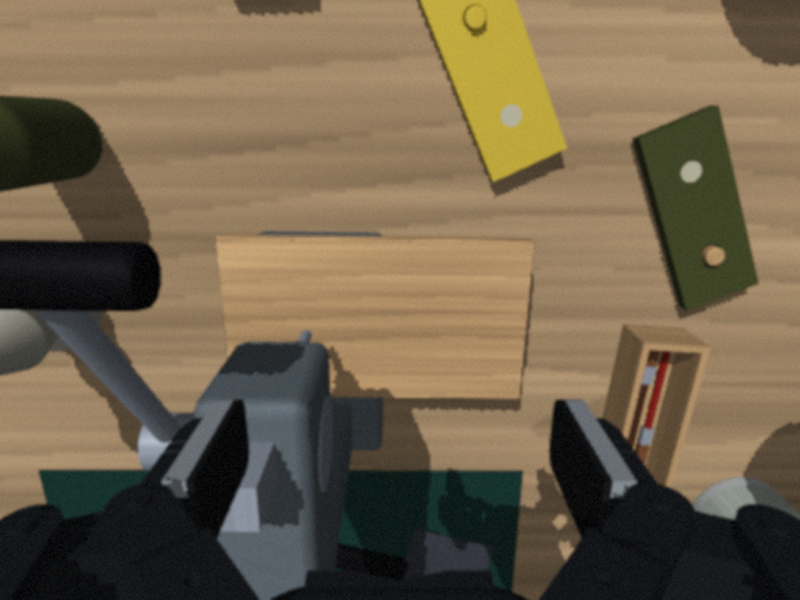

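View pics/l2.png

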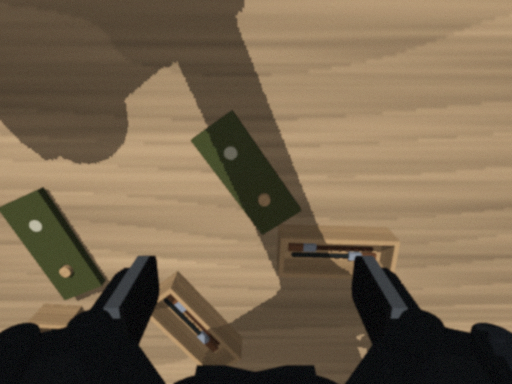

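Corners of the worktable top in wt.png: (216,237), (533,240), (520,400). In l2.png the second olive lid is at 512-scale (245,172) with its plug at (264,200), and box 3 is on its right at (340,250). The third box is partly behind a finger.

```bash
cat >> h.py <<'E'
def olive(f):
    R_,G,B=[f["img"][:,:,i].astype(float) for i in range(3)]
    m=((G>R_*1.0)&(G-B>.25*G)&(R_>.6*G)&(G>15)).astype(np.uint8)
    m=cv2.morphologyEx(m,cv2.MORPH_OPEN,np.ones((3,3)))
    n,l,s,c=cv2.connectedComponentsWithStats(m);out=[]
    for i in range(1,n):
        if s[i,4]>600: out.append((l==i))
    return out
E
python3 - <<'E'
from h import *
f=dict(np.load("wt.npz"));f={k:(v if v.ndim else float(v)) for k,v in f.items()}
c=plane(f,np.array([[216,237],[533,240],[520,400]])*.64,.055);print(np.round(c[:,:2],4))
e=c[1]-c[0];print("len",np.linalg.norm(e),"yaw",np.degrees(np.arctan2(e[1],e[0]))-90, "w",np.linalg.norm(c[2]-c[1]))
g=cv2.cvtColor(f["img"],cv2.COLOR_RGB2GRAY)
for m in olive(f): print(fit(f,m,LID),m.sum())
f=look(.40,.34,.38);save(f,"l2b",(512,384))
for m in olive(f): print("lid",fit(f,m,LID),m.sum())
show(find(f,"wrist","boxA",BOX,0,.045))
E
```

```text
[[ 0.4937 -0.3397]
 [ 0.4957 -0.0925]
 [ 0.6367 -0.0921]]
len 0.24713969457097168 yaw -0.46516988070347054 w 0.14105931892272594
(array([ 0.42776596, -0.43715454,  1.5001106 ]), np.float64(0.5117174959871589)) 1652
(array([0.48292824, 0.05539516, 0.40898039]), np.float64(0.9350921943092722)) 5693
lid (array([0.37792429, 0.33135096, 0.5871721 ]), np.float64(0.9175406397482958)) 3413
lid (array([0.48160144, 0.05647533, 0.43028599]), np.float64(0.9133544433416828)) 3290
   [0.553 0.058 2.513] iou 0.35 sc 0.83 [151. 123.  88.]
   [ 0.576 -0.054  2.898] iou 0.20 sc 0.63 [74. 59. 43.]
```

```bash
cat >> h.py <<'E'
PX,PY,PYAW=.5603,-.2655,0.0   # press origin
OFF=-.042
def pw(x,y):
    c,s=np.cos(PYAW),np.sin(PYAW);return np.array([PX+c*x-s*y,PY+s*x+c*y])
def gp(p,off=OFF): return np.array([p[0]+off*np.cos(p[2]),p[1]+off*np.sin(p[2])])
def clk(): print("t=%.1f"%get_state()["clock"])
def pick(p,z0=0.,off=OFF,lift=.06,N=50):
    g=gp(p,off);o=down(p[2]+np.pi/2)
    movep([*g,z0+.09],o);move_l([*g,z0-.002],.12);grab(N)
    s=get_state();print("gap",s["finger_gap"],"F",s["grasp_force"])
    if lift: move_l([*g,z0+lift],.12);print("gap after lift",get_state()["finger_gap"])
E
python3 - <<'E'
from h import *
let_go();pick((.480,.057,.405));
q=pw(0,.135);o=down(PYAW);g=q+[0,-OFF]
movep([*g,.055+.06],o);print(get_state()["finger_gap"]);f=cam("wrist");save(f,"hold",(512,384))
print(move_l([*g,.0535],.08,until_force=5),get_state()["position"]);let_go();move_l([*g,.13],.2)
f=look(*pw(0,.10),.30,np.pi/2);save(f,"laid",(512,384));
for m in olive(f): print("olive",fit(f,m,LID,.055,.02),m.sum())
show(find(f,"wrist","lidA",LID,.055,.02));clk()
E
```

```text
gap 0.7334072621004989 F 54.456456899642944
gap after lift 0.7339462551947427
0.7365789053353328
True [ 0.55917852 -0.08810942  0.05407349]
olive (array([ 0.56019301, -0.1280949 ,  1.56644168]), np.float64(0.9339307736578147)) 6675
   [ 0.364 -0.132  0.373] iou 0.70 sc 0.88 [196. 174.  64.]
t=25.1
```

View pics/laid.png

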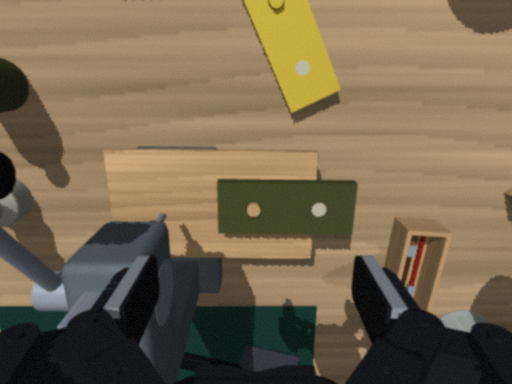

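Lid 1 lies on the worktable, plug at (253,210) toward the press, lid spanning columns 218–356. The worktable edge corners are (105,151), (318,152), (310,259).

Run:
```python
from h import *
f=cam("wrist")
c=plane(f,[[105,150.5],[318,152],[310,259]],.055);print(np.round(c[:,:2],4))
print("plug",plane(f,[253,209.5],.080)[0],"spot",plane(f,[319,210],.075)[0])
c=plane(f,[[218,180],[356.5,180.5],[354.5,237.5],[219,234.5]],.075);print(np.round(c[:,:2],4),c.mean(0))
m=max(olive(f),key=lambda m:m.sum());r=cv2.boundingRect(m.astype(np.uint8));print(r)
a=f["img"][140:280,80:380];cv2.imwrite("pics/crop1.png",cv2.resize(a[:,:,::-1],(800,373),interpolation=cv2.INTER_CUBIC))
```

```text
[[ 0.4943 -0.3375]
 [ 0.4962 -0.0915]
 [ 0.6363 -0.0936]]
plug [ 0.55763063 -0.16668629  0.08      ] spot [ 0.56030958 -0.09013712  0.075     ]
[[ 0.5239 -0.206 ]
 [ 0.5245 -0.05  ]
 [ 0.5957 -0.0457]
 [ 0.5916 -0.2072]] [ 0.55893012 -0.1272418   0.075     ]
(219, 180, 137, 54)
```

View pics/crop1.png

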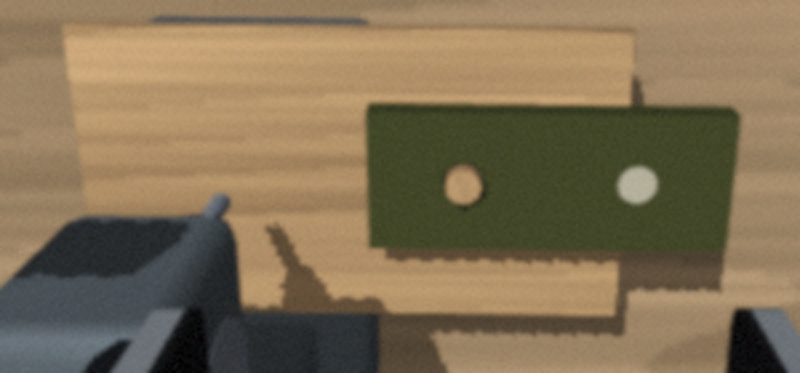

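```bash
cat >> h.py <<'E'
def slide(p,dx,dy,N=30):
    """p: lid pose on table (plug toward press -y); grip, slide so that lid centre moves by (dx,dy), let go, rise"""
    g=gp(p);o=down(p[2]+np.pi/2)
    movep([*g,.055+.07],o);move_l([*g,.0545],.12);grab(N);print("gap",get_state()["finger_gap"])
    t=pw(0,.038)+[dx,dy]; g2=gp((*t,-np.pi/2+PYAW))
    print(move_l([*g2,.0545],.06,rot=down(PYAW)));sleep(.2);print(get_state()["contact_force"]);let_go()
    move_l([*(g2+[0,.03]),.12],.2)
def peek(t=np.radians(35)):
    o=(R.from_rotvec([t,0,0])*R.from_rotvec(down(PYAW)))
    c=[pw(0,.30)[0],pw(0,.30)[1],.285]; m=o.as_matrix()
    p=np.array(c)-m@np.array([.083,0,-.141]);print("peek tcp",p,m[:,2])
    movep(p,o.as_rotvec());sleep(.2);return cam("wrist")
E
python3 - <<'E'
from h import *
# lid centre measured at (.560,-.1283); slide 100 mm
PX0=.560
slide((.5600,-.1283,-np.pi/2),0,-.0005)
f=peek();a=f["img"];cv2.imwrite("pics/peek1.png",cv2.resize(a[:,100:412][:,:,::-1],(650,800*384//400-168)) )
save(f,"peek1")
for n in("lidA_plug","punch_tip"): print(n,[(np.round(d["centre"],1).tolist(),round(d["score"],2)) for d in tip_of("wrist",n)])
print(proj(f,[[PX,PY,.081],[PX,PY,.095]]));clk()
E
```

```text
gap 0.7432583985421225
False
[0.58118884 4.06891895 6.92756005]
peek tcp [0.5603     0.04738466 0.12189272] [ 5.55111512e-17  5.73576436e-01 -8.19152044e-01]
lidA_plug []
punch_tip []
[[ 253.32622561 1239.42013021]
 [ 253.13814309 1370.0418864 ]]
t=31.8
```

View pics/peek1.png

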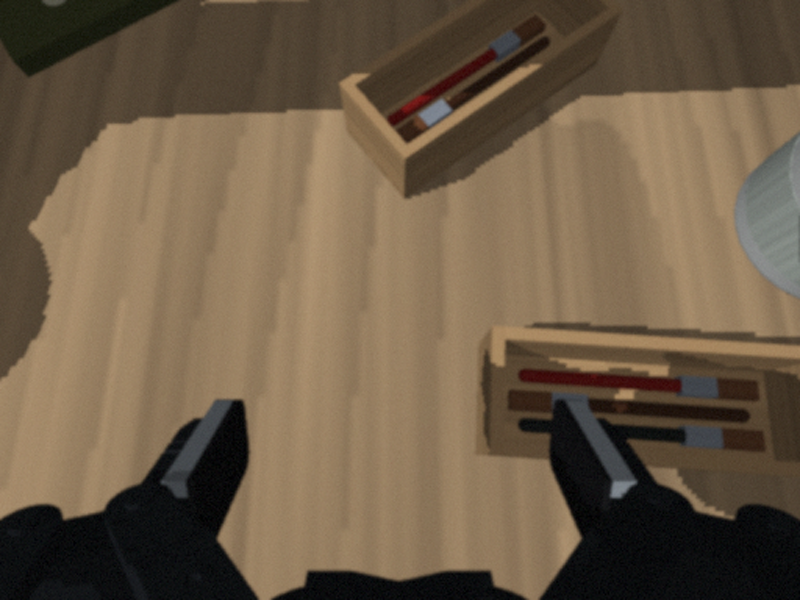

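The peek tilted the wrong way: it shows two boxes, not the press. I'm flipping the sign.

```bash
sed -i 's/R.from_rotvec(\[t,0,0\])/R.from_rotvec([-t,0,0])/' h.py
python3 - <<'E'
from h import *
p=get_state()["position"];move_l([p[0],p[1],.25],.25)
f=peek();save(f,"peek2")
for n in("lidA_plug","punch_tip"): print(n,[(np.round(d["centre"],1).tolist(),round(d["score"],2)) for d in tip_of("wrist",n)])
print(proj(f,[[PX,PY,.081],[PX,PY,.095]]));clk()
E
```

```text
peek tcp [ 0.5603     -0.1143639   0.21710641] [ 1.11022302e-16 -5.73576436e-01 -8.19152044e-01]
lidA_plug [([254.0, 199.0], 0.61)]
punch_tip [([256.9, 213.0], 0.59)]
[[255.03015195 203.28396202]
 [255.0243493  214.37522161]]
t=33.9
```

View pics/peek2.png

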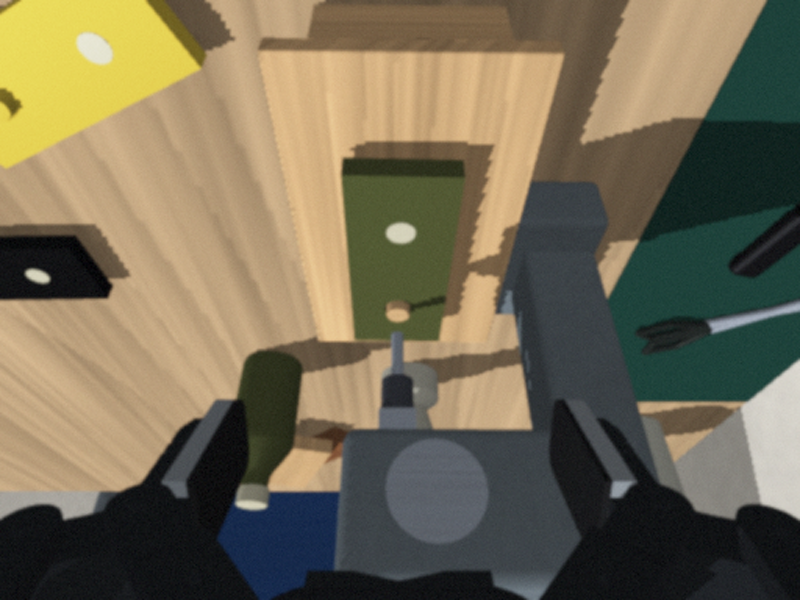

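Upside-down view: plug at (398,310), punch tip at (397,334), columns aligned, and the cream spot at (400,233). Checking the fore-aft offset numerically.

Run:
```python
from h import *
f=cam("wrist");a=f["img"].astype(int)
# tan plug pixels
sub=a[185:225,235:275];tan=(sub[:,:,0]>sub[:,:,1]*1.15)&(sub[:,:,0]>110)
for r in range(0,36): print(185+r,"".join("T" if t else ("o" if g>b*1.35 else ".") for t,g,b in zip(tan[r],sub[r,:,1],sub[r,:,2])))
for r in(197,199,200,201): print(r,plane(f,[254.5,r],.081)[0])
for r in(212,213,214,215): print(r,plane(f,[254.5,r],.095)[0])
```

```text
185 oooooooooooooooooooooooooooooooooooooooo
186 oooooooooooooooooooooooooooooooooooooooo
187 oooooooooooooooooooooooooooooooooooooooo
188 oooooooooooooooooooooooooooooooooooooooo
189 oooooooooooooooooooooooooooooooooooooooo
190 oooooooooooooooooooooooooooooooooooooooo
191 oooooooooooooooooooooooooooooooooooooooo
192 oooooooooooooooooooooooooooooooooooooooo
193 ooooooooooooooTTTTTTTToooooooooooooooooo
194 oooooooooooooTTTTTTTTTTToooooooooooooooo
195 ooooooooooooTTTTTTTTTTTTTooooooooooooooo
196 ooooooooooooTTTTTTTTTTTTTooooooooooooooo
197 ooooooooooooTTTTTTTTTTTTTooooooooooooooo
198 ooooooooooooTTTTTTTTTTTTTToooooooooooooo
199 ooooooooooooTTTTTTTTTTTTTToooooooooooooo
200 ooooooooooooTTTTTTTTTTTTTTTooooooooooooo
201 ooooooooooooTTTTTTTTTTTTTTTooooooooooooo
202 oooooooooooooTTTTTTTTTTTTToooooooooooooo
203 oooooooooooooTTTTTTTTTTTTToooooooooooooo
204 ooooooooooooooTTTTTTTTTTTooooooooooooooo
205 ooooooooooooooooTTTTTTTooooooooooooooooo
206 oooooooooooooooooooooooooooooooooooooooo
207 oooooooooooooooooooooooooooooooooooooooo
208 oooooooooooooooooooooooooooooooooooooooo
209 oooooooooooooooo
[... 155 characters left out ...]
oooo
213 ooooooooooooooo........ooooooooooooooooo
214 oooooooooooooo.........ooooooooooooooooo
215 oooooooooooooo..........oooooooooooooooo
216 oooooooooooooo.........ooooooooooooooooo
217 oooooToooooooo.........ooooooooooooooooo
218 TTTTTTTooooToo...........TToTTTTooToToTT
219 .To...oo................TTTTTTTTTTTTTTTT
220 .....o.................TTTTTTTTTTTTTTTTT
197 [ 0.56000669 -0.25409738  0.081     ]
199 [ 0.55999728 -0.25775094  0.081     ]
200 [ 0.55999252 -0.25960058  0.081     ]
201 [ 0.55998771 -0.26146571  0.081     ]
212 [ 0.56000011 -0.26121258  0.095     ]
213 [ 0.55999515 -0.26313804  0.095     ]
214 [ 0.55999015 -0.26508056  0.095     ]
215 [ 0.5599851  -0.26704037  0.095     ]
```

Plug centre is within about 1 mm of the punch axis (plug y −0.262, punch y −0.263, x equal). Pushing the lever.

```bash
cat >> h.py <<'E'
def lever(theta_end=1.16,n=7):
    def P(th,dz=.012):
        a=np.radians(35)-th;q=pw(.020-.15*np.cos(a),-.060);return [*q,.205+.15*np.sin(a)+dz]
    p=get_state()["position"]; 
    if p[2]<.39: move_l([p[0],p[1],.40],.3)
    grab(20);o=down(PYAW+np.pi/2);p=P(0);movep([p[0],p[1],.36],o);move_l(P(0,.02),.15)
    F0=get_state()["contact_force"][2]
    for th in np.linspace(0,1.06,n):
        move_l(P(th,.011),.09);s=get_state();print("th %.2f dF %.1f"%(th,s["contact_force"][2]-F0))
    hit=False;F=[]
    for th in np.linspace(1.09,theta_end+.16,8):
        move_l(P(th,.011),.05);sleep(.1);F.append(get_state()["contact_force"][2]-F0);print("th %.2f dF %.1f z %.4f"%(th,F[-1],get_state()["position"][2]))
        if abs(F[-1])>24: break
    sleep(.3)
    for th in np.linspace(1.06,0,6): move_l(P(th,.014),.15)
    p=P(0);move_l([p[0]-.03,p[1],.38],.25)
E
python3 - <<'E'
from h import *
lever();clk()
f=peek() if 0 else None
E
```

```text
th 0.00 dF 1.5
th 0.18 dF 5.0
th 0.35 dF 3.8
th 0.53 dF 2.7
th 0.71 dF 6.2
th 0.88 dF 6.9
th 1.06 dF 7.2
th 1.09 dF 7.6 z 0.1482
th 1.12 dF 8.6 z 0.1439
th 1.16 dF 10.0 z 0.1396
th 1.19 dF 32.4 z 0.1384
t=45.1
```

```bash
cat >> h.py <<'E'
def back():
    move_l([.45,-.08,.38],.3);let_go()
E
python3 - <<'E'
from h import *
back();f=peek();a=f["img"][60:240,170:350]
cv2.imwrite("pics/pressed.png",cv2.resize(a[:,:,::-1],(600,600),interpolation=cv2.INTER_CUBIC));clk()
for m in olive(f): print(fit(f,m,LID,.055,.02),m.sum())
E
```

```text
peek tcp [ 0.5603     -0.1143639   0.21710641] [ 1.11022302e-16 -5.73576436e-01 -8.19152044e-01]
t=48.7
(array([ 0.5607876 , -0.22739161,  1.5500732 ]), np.float64(0.9429140836083781)) 7079
(array([ 0.44016481, -0.43388972,  1.34821624]), np.float64(0.5978717943655855)) 2307
```

View pics/pressed.png

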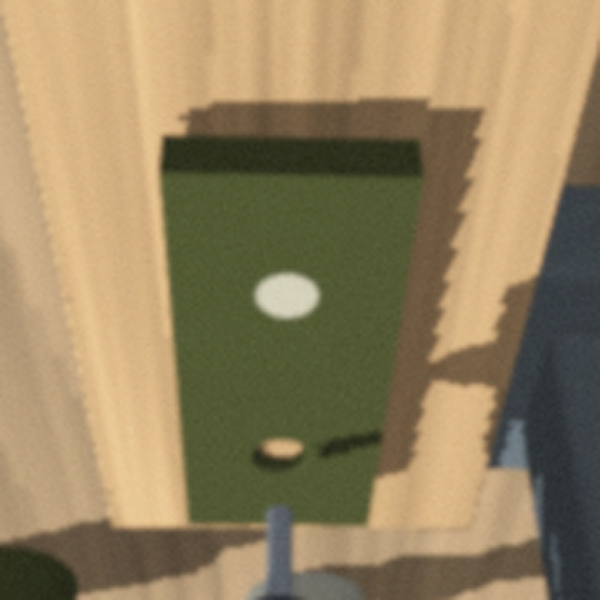

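Plug is sunk below the face (dark crescent in the bore). Now I measure box 1, fetch the lid and place it.

```bash
cat >> h.py <<'E'
def fetch(p,N=60):
    g=gp(p);o=down(PYAW)
    movep([g[0],g[1]+.06,.17],o);move_l([*g,.0545],.15);grab(N);print("gap",get_state()["finger_gap"])
    move_l([g[0],g[1]+.10,.0555],.12);move_l([g[0],g[1]+.13,.15],.2);print("gap",get_state()["finger_gap"])
def place(b,off=OFF,seat=.038,N=None):
    """b=(x,y,lidyaw): lower held lid on box, search if strip rides the rim"""
    o=down(b[2]+np.pi/2);g=gp(b,off);movep([*g,.13],o);move_l([*g,.065],.15)
    print("gap",get_state()["finger_gap"])
    for dx,dy in[(0,0),(.002,0),(-.002,0),(0,.002),(0,-.002),(.002,.002),(-.002,-.002),(.002,-.002),(-.002,.002),(.004,0),(-.004,0),(0,.004),(0,-.004)]:
        h=g+[dx,dy]
        hit=move_l([*h,seat-.003],.05,until_force=5);z=get_state()["position"][2];print(dx,dy,hit,"z %.4f"%z,np.round(get_state()["contact_force"],1))
        if z<seat+.0025: break
        move_l([*h,z+.004],.1)
    let_go();z=get_state()["position"];move_l([z[0],z[1],.13],.15)
E
python3 - <<'E'
from h import *
p=get_state()["position"];move_l([p[0],p[1]+.03,.3],.25)
f=look(.666,.037);L=find(f,"wrist","boxA",BOX,0,.045);show(L)
b=[x for x in L if x[1]>.94 and np.hypot(x[0][0]-.666,x[0][1]-.037)<.06][0][0]
yaw=(b[2]+np.pi/2)%np.pi-np.pi/2
fetch((.5600,-.2283,-np.pi/2));place((b[0],b[1],yaw))
f=look(.666,.037);
for m in olive(f): print("lid",fit(f,m,LID,.039,.02),m.sum())
save(f,"placed1",(512,384));clk()
E
```

```text
[0.68  0.057 3.074] iou 0.99 sc 0.80 [134. 110.  79.]
gap 0.7274076096068548
gap 0.7332860734452858
gap 0.7325736717621936
0 0 True z 0.0399 [-0.6 -0.3  6.7]
lid (array([0.6806788 , 0.05726224, 3.05497797]), np.float64(0.940010732543142)) 5876
t=59.4
```

View pics/placed1.png

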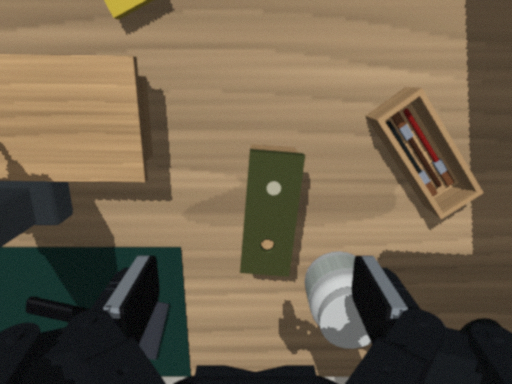

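Lid 1 sits on box 1 with the plug hole at (267,244); box 1 had been knocked by about 2 cm and was re-measured before placing. I check seating by light touches at the lid's corners, then handle lid 2.

```bash
cat >> h.py <<'E'
def touch(p,pts=((.06,0),(-.06,0),(0,.022),(0,-.022))):
    grab(20);c,s=np.cos(p[2]),np.sin(p[2]);o=down(p[2]+np.pi/2)
    for i,(u,v) in enumerate(pts):
        q=[p[0]+c*u-s*v,p[1]+s*u+c*v]
        (movep if i==0 else move_l)([*q,.08],o) if i==0 else move_l([*q,.07],.15)
        move_l([*q,.054],.03,until_force=2.5);print("touch",u,v,"%.4f"%get_state()["position"][2]);move_l([*q,.07],.15)
    move_l([*q,.14],.2);let_go()
E
python3 - <<'E'
from h import *
touch((.6803,.057,-.075))
f=look(.385,.33,.33);save(f,"l2c",(512,384))
L=[fit(f,m,LID) for m in olive(f)];print(L)
p=min(L,key=lambda r:np.hypot(r[0][0]-.378,r[0][1]-.331))
print([(np.round(plane(f,d["centre"],.026)[0][:2],3).tolist(),round(d["score"],2)) for d in tip_of("wrist","lidA_plug")])
show(find(f,"wrist","lidA",LID));show(find(f,"wrist","boxA",BOX,0,.045));clk()
E
```

```text
touch 0.06 0 0.0591
touch -0.06 0 0.0591
touch 0 0.022 0.0591
touch 0 -0.022 0.0591
[(array([0.37621838, 0.33090986, 0.60619151]), np.float64(0.9273480529519761))]
[]
t=69.6
```

View pics/l2c.png

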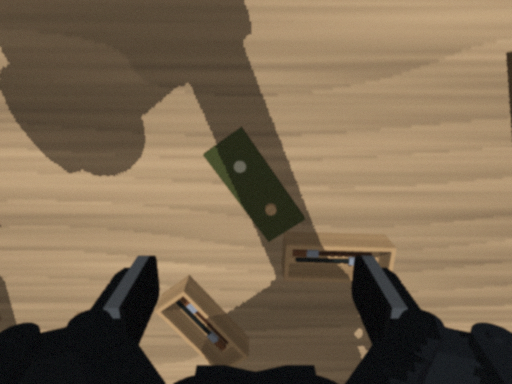

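Lid 1 touches at 59.1 mm at all four points, so it is seated and level. In l2c.png lid 2's plug is at (271,210) and its spot at (240,167), plug away from the robot. Picking it up.

Run:
```python
from h import *
f=cam("wrist");a=plane(f,[271,210],.026)[0];b=plane(f,[240,167],.02)[0];d=a-b;c=(a+b)/2
print(np.linalg.norm(d[:2]),c,np.arctan2(d[1],d[0]))
m=olive(f)
L=fit(f,m[0],LID)[0];print(L)
p=(.5*(L[0]+c[0]),.5*(L[1]+c[1]),L[2])
pick(p)
q=pw(0,.135);o=down(PYAW);g=q+[0,-OFF]
movep([*g,.055+.06],o);print(get_state()["finger_gap"])
print(move_l([*g,.0535],.08,until_force=5),get_state()["position"]);let_go();move_l([*g,.13],.2)
f=look(*pw(0,.10),.30,np.pi/2);save(f,"laid2",(512,384))
r=max((fit(f,m,LID,.055,.02) for m in olive(f) if m.sum()>3000),key=lambda r:r[1]);print(r)
print([(np.round(plane(f,d["centre"],.08)[0][:2],3).tolist(),round(d["score"],2)) for d in tip_of("wrist","lidA_plug")]);clk()
c=r[0]
if r[1]>.9 and abs(c[0]-PX)<.008 and abs(c[1]+.1305)<.02:
    slide((c[0],c[1],-np.pi/2),0,-.0015);move_l([PX,-.1,.25],.25);f=peek();a=f["img"].astype(int)
    sub=a[185:225,235:275];tan=(sub[:,:,0]>sub[:,:,1]*1.15)&(sub[:,:,0]>110)
    for r in range(0,34): print(185+r,"".join("T" if t else ("o" if g>b*1.35 else ".") for t,g,b in zip(tan[r],sub[r,:,1],sub[r,:,2])))
    save(f,"peekB",(512,384));clk()
```

```text
0.07475761147678654 [0.37666888 0.33159872 0.023     ] 0.6141219826448208
[0.37823606 0.33101378 0.60609379]
gap 0.7359335190573331 F 54.55252826213837
gap after lift 0.7331972294442591
0.7324620417305856
True [ 0.55916832 -0.08786769  0.05410003]
(array([ 0.56012732, -0.1270516 ,  1.56406333]), np.float64(0.9246409910946075))
[]
t=77.7
gap 0.7452625554202963
False
[0.6241682  5.24454448 6.81945583]
peek tcp [ 0.5603     -0.1143639   0.21710641] [ 1.11022302e-16 -5.73576436e-01 -8.19152044e-01]
185 oooooooooooooooooooooooooooooooooooooooo
186 oooooooooooooooooooooooooooooooooooooooo
187 oooooooooooooooooooooooooooooooooooooooo
188 oooooooooooooooooooooooooooooooooooooooo
189 oooooooooooooooooooooooooooooooooooooooo
190 oooooooooooooooooooooooooooooooooooooooo
191 oooooooooooooooooooooooooooooooooooooooo
192 ooooooooooooooooTTTTTToooooooooooooooooo
193 oooooooooooooTTTTTTTTTTo.ooooooooooooooo
194 ooooooooooooTTTTTTTTTTTTTooooooooooooooo
195 ooooooooooooTTTTTTTTTTTTTooooooooooooooo
196 ooooooooooooTTTTTTTTTTTTTToooooooooooooo
197 ooooooooooooTTTTTTTTTTTTTToooooooooooooo
198 ooooooooooo
[... 236 characters left out ...]
TTTooooooooooooooo
204 oooooooooooooooTTTTTTTTooooooooooooooooo
205 oooooooooooooooooooooooooooooooooooooooo
206 oooooooooooooooooooooooooooooooooooooooo
207 oooooooooooooooooooooooooooooooooooooooo
208 oooooooooooooooooooooooooooooooooooooooo
209 oooooooooooooooooooooooooooooooooooooooo
210 ooooooooooooooooo....ooooooooooooooooooo
211 ooooooooooooooo.......oooooooooooooooooo
212 ooooooooooooooo........ooooooooooooooooo
213 oooooooooooooo.........ooooooooooooooooo
214 oooooooooooooo.........ooooooooooooooooo
215 oooooooooooooo.........ooooooooooooooooo
216 oooooooooooooo.........ooooooooooooooooo
217 oooooooooooTTo..........TTTToTooTooooooT
218 TTTTTToTTTTTTT.........TTTTTTTTTTTTTTTTT
t=84.8
```

Run:
```python
from h import *
lever();back();f=peek();a=f["img"].astype(int)
sub=a[185:225,235:275];tan=(sub[:,:,0]>sub[:,:,1]*1.15)&(sub[:,:,0]>110)
for r in range(3,24): print(185+r,"".join("T" if t else ("o" if g>b*1.35 else ".") for t,g,b in zip(tan[r],sub[r,:,1],sub[r,:,2])))
print([fit(f,m,LID,.055,.02) for m in olive(f) if m.sum()>3000]);clk()
p=get_state()["position"];move_l([p[0],p[1]+.03,.3],.25)
for yaw,z in((np.pi/2,.34),(2.2,.28),(np.pi/2,.24)):
    f=look(.61,.24,z,yaw);L=find(f,"wrist","boxA",BOX,0,.045);print(yaw,z);show(L)
    save(f,"b2_%.1f_%.2f"%(yaw,z),(512,384))
clk()
```

```text
th 0.00 dF 0.8
th 0.18 dF 5.2
th 0.35 dF 3.3
th 0.53 dF 3.9
th 0.71 dF 4.8
th 0.88 dF 6.2
th 1.06 dF 6.6
th 1.09 dF 8.1 z 0.1483
th 1.12 dF 8.0 z 0.1439
th 1.16 dF 8.9 z 0.1396
th 1.19 dF 33.6 z 0.1384
peek tcp [ 0.5603     -0.1143639   0.21710641] [ 1.11022302e-16 -5.73576436e-01 -8.19152044e-01]
188 oooooooooooooooooooooooooooooooooooooooo
189 oooooooooooooooooooooooooooooooooooooooo
190 oooooooooooooooooooooooooooooooooooooooo
191 oooooooooooooooooooooooooooooooooooooooo
192 ooooooooooooooooTTTTTTTooooooooooooooooo
193 ooooooooooooooTTTTTTTTTTTooooooooooooooo
194 ooooooooooooooTTTTTTTTTTTToooooooooooooo
195 ooooooooooooooTTTTTTTTTTTToooooooooooooo
196 ooooooooooooooooTTTTTTTTTooooooooooooooo
197 oooooooooooooooooooTTTTooooooooooooooooo
198 oooooooooooooooooooooooooooooooooooooooo
199 oooooooooooooooooooooooooooooooooooooooo
200 oooooooooooooooooooooooooooooooooooooooo
201 oooooooooooooooooooooooooooooooooooooooo
202 oooooooooooooooooooooooooooooooooooooooo
203 oooooooooooooooooooooooooooooooooooooooo
204 oooooooooooooooooooooooooooooooooooooooo
205 oooooooooooooooooooooooooooooooooooooooo
206 oooooooooooooooooooooooooooooooooooooooo
207 oooooooooooooooooooooooooooooooooooooooo
208 oooooooooooooooooooooooooooooooooooooooo
[(array([ 0.5616933 , -0.22758075,  1.5615901 ]), np.float64(0.9425728075078929))]
t=99.6
1.5707963267948966 0.34
   [0.655 0.104 0.51 ] iou 0.41 sc 0.68 [83. 68. 51.]
   [0.688 0.046 3.028] iou 0.72 sc 0.62 [68. 74. 42.]
2.2 0.28
1.5707963267948966 0.24
   [0.656 0.105 0.492] iou 0.48 sc 0.62 [73.  59.5 44. ]
t=103.4
```

```bash
ls pics
python3 - <<'E'
from h import *
f=cam("wrist");d=[x for x in silhouettes("wrist","boxA") if x["score"]>.3]
a=f["img"][:,:,::-1].copy()
for x in d:
    c=cv2.findContours(x["mask"].astype(np.uint8),cv2.RETR_EXTERNAL,cv2.CHAIN_APPROX_NONE)[0];cv2.drawContours(a,c,-1,(0,0,255),1);print(x["score"],x["mask"].sum(),len(c),x["centre"])
cv2.imwrite("pics/b2m.png",cv2.resize(a,(800,600),interpolation=cv2.INTER_CUBIC))
E
```

```text
b2_1.6_0.24.png
b2_1.6_0.34.png
b2_2.2_0.28.png
crop1.png
hold.png
l2.png
l2b.png
l2c.png
laid.png
laid2.png
peek1.png
peek2.png
peekB.png
placed1.png
pressed.png
scene0.png
side0.png
w0.png
w1.png
w2.png
wt.png
0.82 1470 1 [122.5, 202.2]
```

View pics/b2m.png

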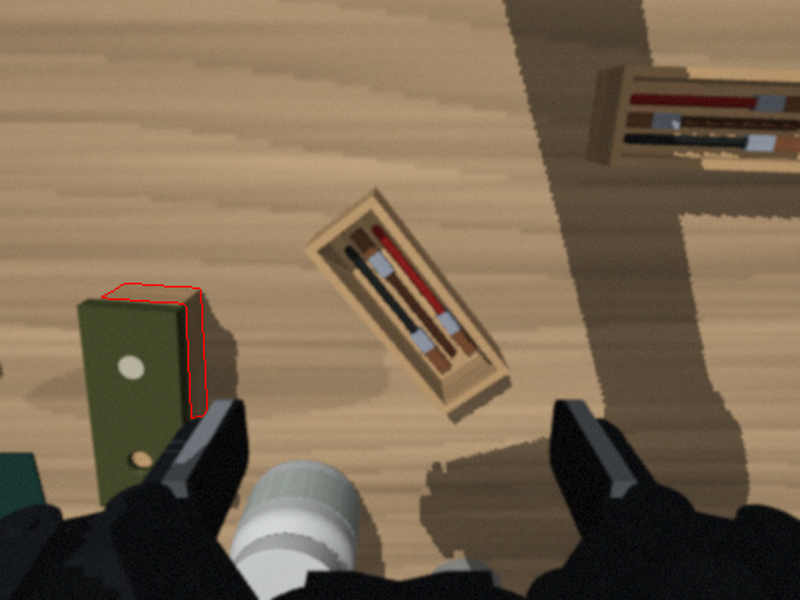

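The second lid's plug is sunk too. The network only caught box 1's side here; box 2's rim corners are at about (306,248), (376,194), (508,370), (449,410), unobstructed. I use those, held against its known size.

Run:
```python
from h import *
f=cam("wrist");C=np.array([[306,248],[376,193],[509,370],[448,411]],float)
c=plane(f,(C+.5)*.64-.5,.045)[:,:2];print(np.round(c,4))
print("sides",[round(float(np.linalg.norm(c[i]-c[(i+1)%4])),4) for i in range(4)],c.mean(0))
d=(c[2]+c[3]-c[0]-c[1]);yaw=np.arctan2(d[1],d[0]);print("yaw",yaw)
# refine: rotate/shift rim rectangle for strongest edge response
g=cv2.GaussianBlur(f["img"],(0,0),1).astype(float);G=sum(np.hypot(cv2.Sobel(g[:,:,i],-1,1,0),cv2.Sobel(g[:,:,i],-1,0,1)) for i in range(3))
def rect(a,b,n=60):
    t=np.linspace(-.95,.95,n);return np.r_[np.c_[t*a,0*t+b],np.c_[t*a,0*t-b],np.c_[0*t+a,t*b],np.c_[0*t-a,t*b]]
P=np.r_[rect(.078,.029),rect(.072,.023)]
def cost(p):
    cs,sn=np.cos(p[2]),np.sin(p[2]);Q=P@np.array([[cs,sn],[-sn,cs]])+p[:2]
    uv=proj(f,np.c_[Q,np.full(len(Q),.045)]).astype(np.float32)
    return -cv2.remap(G,uv[:,:1],uv[:,1:],cv2.INTER_LINEAR).mean()
x0=np.array([*c.mean(0),yaw]);r=minimize(cost,x0,method="Nelder-Mead",options=dict(initial_simplex=x0+np.array([[0,0,0],[.004,0,0],[0,.004,0],[0,0,.04]])))
print(x0,cost(x0),r.x,r.fun)
```

```text
[[0.5626 0.1806]
 [0.5273 0.2265]
 [0.6504 0.3182]
 [0.6831 0.2763]]
sides [0.058, 0.1535, 0.0532, 0.1539] [0.60583523 0.25038445]
yaw 0.655488883256474
[0.60583523 0.25038445 0.65548888] -181.8103091859599 [0.60807101 0.24858817 0.6544061 ] -315.6977671277456
```

Run:
```python
from h import *
p=get_state()["position"];move_l([p[0],p[1],.3],.25)
movep([.5,.0,.3],down(PYAW))
fetch((.5603,-.229,-np.pi/2));place((.6081,.2486,.654));clk()
touch((.6081,.2486,.654))
f=look(.608,.249)
print([fit(f,m,LID,.039,.02) for m in olive(f) if m.sum()>2500]);clk()
save(f,"placed2",(512,384));s=cam("scene");save(s,"final")
```

```text
gap 0.7320615146616994
gap 0.7292539659544569
gap 0.7314942890037655
0 0 True z 0.0399 [-0.8  0.6  5.9]
t=112.5
touch 0.06 0 0.0591
touch -0.06 0 0.0591
touch 0 0.022 0.0591
touch 0 -0.022 0.0591
[(array([0.61024611, 0.24839384, 0.63345516]), np.float64(0.9411929002612848)), (array([0.6801793 , 0.05632928, 3.05101055]), np.float64(0.7623167011120953))]
t=121.0
```

View pics/final.png

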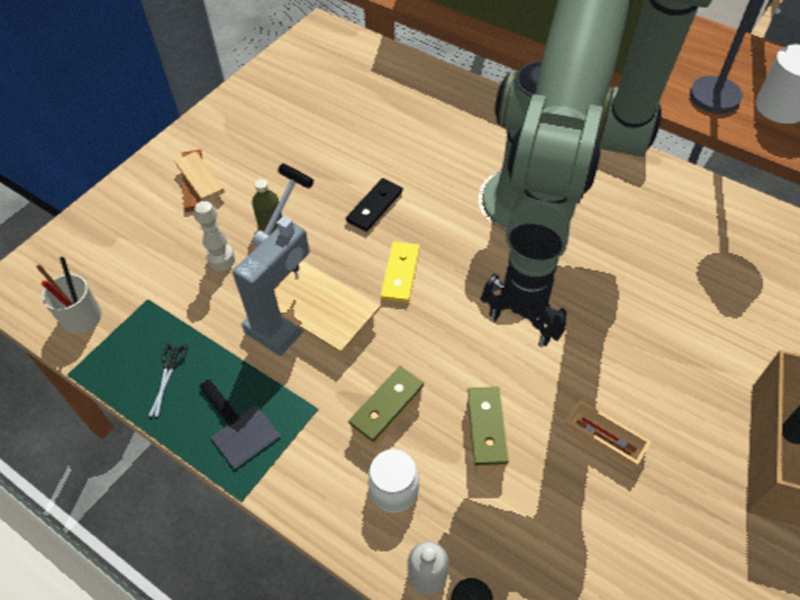

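The final picture shows both olive lids on their boxes at (387,403) and (488,425), with sunk plugs. The lever is up at (297,176), the bystanders haven't moved, and no third olive lid is visible.

```bash
python3 -c "
from cell import *
print(sign_off())"
```

```text
the job is handed in; nothing more can be done
None
```

The job is handed in: both olive lids present had their plugs pressed below the face, and each is seated level on its own box, with the lever up and the tub, squeeze bottle and baluster left where they were.

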